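# Put up the rivet tray and run the beam out over it

### The arm

A 6-joint arm with a two-finger parallel gripper is mounted at the origin on the work surface. World frame = base frame: x ahead of the robot, y to its left, z up, the work surface at z = 0. Lengths are in mm, angles in rad, forces in N, time in s.
With the tool pointing down it reaches from about 375 to 975 mm from the base axis. Payload 3.8 kg.
Tool frame: the origin (TCP) lies midway between the tips of the shut fingers; the grasp point (between the pads) lies 19 mm behind it; y points along the fingers, z is the direction in which the jaws open and shut, and the axes are right-handed (so a half turn about y gives the same grasp; the last joint's range is limited). The gripper opens to 88 mm and grips with 3 to 60 N. Pads are 18 mm wide; open, the fingers measure 123 mm over their backs; the gripper's body (75 mm by 187 mm) begins 45 mm behind the grasp point.
Start: joints at [-1.374, 0.264, 1.604, -0, 1.274, -0.037], TCP at [156.376, -656.631, 238.706] pointing down, gripper open.
Joint ranges: [-2.63, 2.63], [-0.94, 2.18], [0.31, 2.57], [-1.31, 4.45], [0, 2.66], [-2.55, 2.55]. Speed limits (rad/s): [2.57, 2.57, 3.14, 3.14, 3.14, 3.14].

### API

Orientations are given as [roll, pitch, yaw] about the fixed x, y, z axes, in that order (R = Rz(yaw) Ry(pitch) Rx(roll)).
In Python, from plant import robot, read_camera, camera_info gives the robot as it stands.
- The arm moves only by the shell command python3 -m pendant 'ROWS' [FORCE]. ROWS is JSON, a list of rows, each a list of 7 numbers: the turn, a rotation vector about the tool's x, y, z in degrees, then the shift along the tool's x, y, z in m, then the opening in per cent of the stroke, from 0 (shut) to 100 (fully open). In form: [[ax, ay, az, dx, dy, dz, jaw], ...]. A call has exactly 5 rows; each row shifts and turns the pose as measured when the row begins, along the tool's axes as they then stand; what a row does not reach is not made up. A row lasts 1/8 s, in which the tool goes at most 62.5 mm and 10.7 degrees, less where a joint would pass 70% of its speed; a pose out of reach is approached as far as the arm can. A call is refused whole if a number of a shift passes 0.0625 or a number of a turn 10.7, either way. A call with a gripper value outside its range is refused whole. The fingers move at their own pace and stop on an object; FORCE is the grip in N (left out, the last holds). Time passes only in rows, so rows that do not move let the fingers close, or fill a call up. It gives the time, the measured TCP pose, the force and the opening at its end, in the units of the state.
- robot.get_obs(): the state, without advancing time (a new reading comes with each control period).
- read_camera(name): name is "side" or "top"; returns (picture, depth): 384x512x3 uint8, red, green, blue; 384x512 float32, mm along the optical axis (not along the pixel's ray), 0 where there is no reading.
- camera_info(name): a dict with "intrinsics" (3x3 intrinsics, pixels), "k1" (the pictures are not rectified: a ray, as slopes to the right and down, at radius r is drawn at 1 + k1 r^2 times it, then the intrinsics apply), "extrinsics" (4x4, takes a point from camera to world coordinates). Camera axes: x right, y up, looking along -z (the intrinsics and any distortion apply to the point x, -y, -z); pixel columns grow to the right and rows downward; lengths in mm; the calibration is good to about 2 mm. A picture is of the moment at which its call begins. camera_info takes no time and is no camera call.
- robot.job_done(): hands the job in, once; it reports no verdict.
The state is a dict: "clock": time; "qpos": joint angles; "dq": joint speeds; "effort": joint torques, N m; "eef_pos": TCP position; "eef_rot": TCP orientation; "contact_force": force on the tool from outside, world axes, zero at the start; "ft_torque": the same for the moment, N m; "gripper_width": opening from 0.0 (shut) to 1.0 (fully open).
Only numpy, scipy, OpenCV 4.12 (cv2) and the standard library are available. Lean on these libraries where they do the work, as an engineer would, in place of code of your own. Each camera call takes 0.05 s, during which the arm holds its last target.

### The job

Get the riveting station ready: first raise the three hinged sides of the folding tray until they stand upright, then slide the riveting beam (the long board with the round steel anvil) outward along its stand, anvil end first, until its end is flush with the outside of the tray's outer wall. Keep the beam lying flat between its rails: run out that far it is front-heavy and tips if let go, so the program finishes while still holding it down by its tail. Leave the other things where they are.

Things in the scene. Friction and masses are not known exactly. Their poses are not given: they have to be found in the camera images.
- stand: Low wooden stand, fixed to the table: 320 long (its x) x 130 wide x 80 high; place and yaw vary. Origin: centre of its underside. On top two guide rails, 8 high, 10 wide, 66 apart (inner faces), run along x over its whole length; the beam lies between them, 3 free on each side, and slides along x with wood-on-wood friction. Outward is the stand's +x.
- stand_edge (a point): Middle of the stand's outer top edge (on the 80 mm high top surface); axes as the stand's. The beam overhangs this edge.
- beam: Loose riveting beam, 0.7 kg: light wooden board 360 long (its x) x 60 x 20 thick, lying on the stand. Origin: centre of its underside; x points outward to the anvil end. Steel anvil disc (50 across, 20 high) on top at x = +145. At the tail, x = -150, an upright wooden grip on top. Balance point 50 outward of the origin: once that passes the stand's edge, the beam tips unless its tail is held down.
- beam_end (a point): Centre of the beam's outer end face (half of its thickness up); axes as the beam's, x outward. It overhangs the stand's edge by 0 to 50 at the start, and by 160 to 200 when flush with the tray's outer wall.
- beam_grip (a point): Point inside the beam's upright wooden grip, 25 above the board's top face and 15 below the grip's top. The grip is 20 thick along the beam's x, 50 wide across it and 40 high above the board. Axes as the beam's.
- tray: Folding rivet tray of plain board, fixed to the table just beyond the stand's outer edge, under the run of the beam: base 110 (x) x 84 (y) x 4 thick, axes as the stand's. Origin: centre of the base's underside. The wall next to the stand (-x) is fixed upright; the other three sides are hinged along the base's edges, 4 thick and 45 high, free of the beam when up. Sweep a side up from outside, rising as it swings.
- tray_edge (a point): Middle of the base's outer (+x) edge, on its top, 4 above the table: the hinge line of the outer side. The outside of the raised outer wall stands in the plane x = 0 of this point; the beam's end must come to that plane. Axes as the stand's.
- side_out (a joint): Hinge of the tray's outer side (at +x), 74 long, hinge line at point tray_edge, 4 above the table. It reads 0 lying flat outward, 1.57 upright (its outer face then flush with the base's edge), stop at 1.6; starts 0.45 to 0.85, stays where left (light friction, about 1 N at the lip).
- side_far (a joint): Hinge of the tray's side at +y (away from the robot), 108 long; hinge line along x, 42 from the tray's middle, 4 above the table. It reads 0 lying flat outward, 1.57 upright (its outer face then flush with the base's edge), stop at 1.6; starts 0.45 to 0.85, stays where left (light friction, about 1 N at the lip).
- side_near (a joint): Hinge of the tray's side at -y (towards the robot), 108 long; hinge line along x, 42 from the tray's middle, 4 above the table. It reads 0 lying flat outward, 1.57 upright (its outer face then flush with the base's edge), stop at 1.6; starts 0.45 to 0.85, stays where left (light friction, about 1 N at the lip).
- lip_out (a point): Middle of the free edge of the outer side, 45 from its hinge line.
- lip_far (a point): Middle of the free edge of the far side, 45 from its hinge line.
- lip_near (a point): Middle of the free edge of the near side, 45 from its hinge line.
- wax_tin: Bystander: round metal tin 68 across, 36 high, beside the stand. Origin: centre of its underside.
- jar: Bystander: glass jar 64 across, 85 high, beside the stand. Origin: centre of its underside.
- mallet: Bystander: lying mallet, 240 long, 48 high, white head 85 wide. Origin: on the table under its handle.
- sole: Bystander: flat cork shoe sole, about 300 x 75 x 12. Origin: centre of its underside.
- brush: Bystander: brush lying on the table. Origin: underside, middle.
- awl: Bystander: awl lying on the table. Origin: underside, middle.
Not all that is in view belongs to the job. Leave any green look-alike of the tray alone.

How it is judged (in metres and radians):
On the way:
1. the three hinged sides of the tray stand upright (value of joint each of side_out, side_far, side_near above 1.4 rad), for 0.2 s.
At the end, for the whole second after the job is handed in: For the last second: tray sides upright (over 1.4 rad), beam end within 7 mm of the outside of the tray's outer wall; beam flat on the stand (end height within 7 mm, tilt under 2 degrees), straight (under 3.4 degrees), still, held by the robot (over 0.8 N), not resting on tray or tin (all of step 1 and x of beam_end in the frame of tray_edge between -0.007 and 0.007 m and z of beam_end in the frame of stand_edge between 0.003 and 0.017 m and angle between beam's own z axis and vertical below 0.035 rad and angle between the x axis of beam and the x axis of stand, either way round below 0.06 rad and linear speed of beam below 0.01 m/s and contact force between any of the fingers, the arm and beam above 0.8 N and contact force between beam and tray below 0.5 N and contact force between beam and wax_tin below 0.1 N); the arm keeps its last pose, push and grip.
It fails at once if the beam is run out (over 100 mm of overhang) while a side of the tray is not up (x of beam_end in the frame of stand_edge above 0.1 m and value of joint any of side_out, side_far, side_near below 1.3 rad).
It fails at once if the beam tips (more than 7 degrees) (angle between beam's own z axis and vertical above 0.12 rad).
It fails at once if the beam is lifted off the stand (more than 15 mm) (z of beam in the frame of stand_edge above 0.015 m).
It fails at once if a bystander is disturbed (moved more than 30 mm) (distance of any of wax_tin, jar, mallet, sole, brush, awl from where it was at the start of the episode above 0.03 m).
It also fails if it takes over 72 s, if anything falls off the work surface, if the arm or the gripper's body presses on something with over 40 N, if the wrist force passes 120 N, or if a joint passes its speed limit or range.

## Working session

There is one attempt and no reset: what is moved stays moved. The work goes in short steps, Python scripts to look and compute and a shell command to move; the robot and the scene stay as the last step left them, time stands still between calls to the robot, and variables do not carry over. Pictures are saved under pics/ and viewed, and the job is handed in when it is done.

```bash
ls; mkdir -p pics; python3 - <<'E'
from plant import robot, read_camera, camera_info
import cv2,numpy as np
print(robot.get_obs())
for n in("side","top"):
    i=camera_info(n);print(n,i)
    p,d=read_camera(n);cv2.imwrite(f"pics/{n}0.png",p[:,:,::-1]);np.savez(f"{n}0.npz",p=p,d=d);print((d>0).mean())
E
```

```text
pics
{'clock': 0.0, 'qpos': array([-1.37389486e+00,  2.64732532e-01,  1.60533594e+00, -3.13905608e-05,
        1.27368848e+00, -3.68930099e-02]), 'dq': array([-1.00548535e-03,  5.35864895e-04, -1.14268707e-03, -6.00217968e-05,
       -1.55278717e-04, -1.64222668e-03]), 'effort': array([-4.03219010e-04, -5.02108026e+01, -3.56878889e+01,  7.27625471e-02,
        2.91435281e-02, -2.09655859e-04]), 'eef_pos': array([ 156.23508208, -655.9596209 ,  237.42244333]), 'eef_rot': array([-1.57296026e+00,  4.98544307e-05, -2.90778901e+00]), 'contact_force': array([-8.86517747e-01, -2.72327698e-04,  6.84361244e-01]), 'ft_torque': array([ 0.0307661 ,  0.00293668, -0.02835279]), 'gripper_width': 1.0013090154462911}
side {'intrinsics': array([[435.63202808,   0.        , 257.91770197],
       [  0.        , 435.63202808, 189.52331772],
       [  0.        ,   0.        ,   1.        ]]), 'k1': -0.1477873974272653, 'extrinsics': array([[ 9.99800447e-01, -3.02242171e-03, -1.97466540e-02,
         4.66140950e+02],
       [-1.08480630e-02,  7.47897484e-01, -6.63725600e-01,
        -6.81629195e+02],
       [ 1.67745315e-02,  6.63807365e-01,  7.47715452e-01,
         9.06640313e+02],
       [ 0.00000000e+00,  0.00000000e+00,  0.00000000e+00,
         1.00000000e+00]])}
0.9959716796875
top {'intrinsics': array([[497.01533882,   0.        , 256.83117837],
       [  0.        , 497.01533882, 191.76099441],
       [  0.        ,   0.        ,   1.        ]]), 'k1': -0.018977508948702964, 'extrinsics': array([[-2.55203138e-03,  9.89039037e-01, -1.47632216e-01,
         2.86294479e+02],
       [-9.99803337e-01,  3.79863555e-04,  1.98278496e-02,
         4.84274763e+01],
       [ 1.96665974e-02,  1.47653783e-01,  9.88843560e-01,
         1.52947430e+03],
       [ 0.00000000e+00,  0.00000000e+00,  0.00000000e+00,
         1.00000000e+00]])}
0.996063232421875
```

View pics/side0.png

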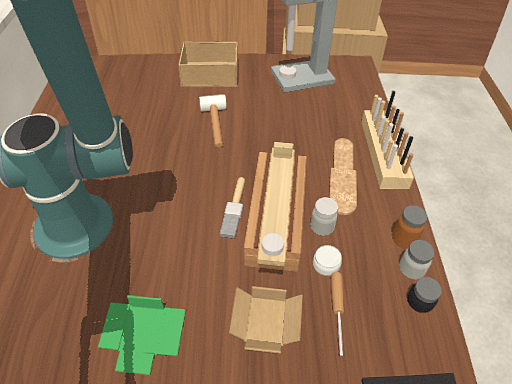

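View pics/top0.png

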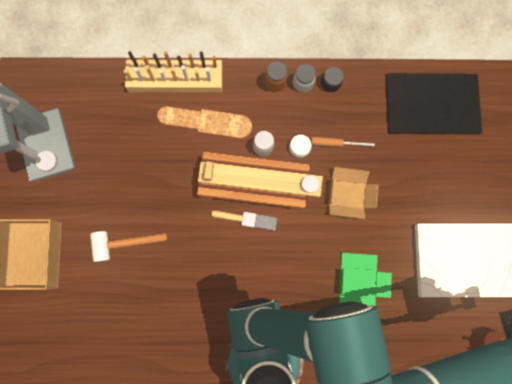

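Candidates in the side view: the plain tan tray at (266,318), top (352,193), and the green look-alike at (145,333), top (362,278). There is also a tan box at (210,65), far from the stand. By the description I choose the tan tray just off the beam's anvil end (272,243). I'll check it in a close crop.

```bash
cat > h.py <<'E'
from plant import robot, read_camera, camera_info
import cv2,numpy as np
def rays(n,uv):
    i=camera_info(n);K=i["intrinsics"];E=i["extrinsics"]
    uv=np.atleast_2d(np.array(uv,float))
    k=np.array([i["k1"],0,0,0,0.])
    s=cv2.undistortPoints(uv.reshape(-1,1,2),K,k).reshape(-1,2)
    d=np.c_[s[:,0],-s[:,1],-np.ones(len(s))]
    return E[:3,3],d@E[:3,:3].T      # depth t along axis
def plane(n,uv,z):
    o,d=rays(n,uv);t=(z-o[2])/d[:,2];return o+d*t[:,None]
def cloud(n,dep):
    v,u=np.mgrid[:384,:512];o,d=rays(n,np.c_[u.ravel(),v.ravel()])
    return (o+d*dep.ravel()[:,None]).reshape(384,512,3)
def proj(n,P):
    i=camera_info(n);E=np.linalg.inv(i["extrinsics"]);p=np.atleast_2d(P)@E[:3,:3].T+E[:3,3]
    p=p*[1,-1,-1]
    return cv2.projectPoints(p,np.zeros(3),np.zeros(3),i["intrinsics"],np.array([i["k1"],0,0,0,0.]))[0].reshape(-1,2)
def snap(n,tag):
    p,d=read_camera(n);cv2.imwrite(f"pics/{n}{tag}.png",p[:,:,::-1]);np.savez(f"{n}{tag}.npz",p=p,d=d);return p,d
def crop(p,x0,x1,y0,y1,f,out):
    cv2.imwrite(out,cv2.resize(p[y0:y1,x0:x1,::-1],None,fx=f,fy=f,interpolation=cv2.INTER_CUBIC))
E
python3 - <<'E'
from h import *
a=np.load("side0.npz");b=np.load("top0.npz")
crop(a['p'],215,345,230,360,4.5,"pics/c1.png")
crop(b['p'],190,390,130,230,4,"pics/c2.png")
E
```

```text
(no output)
```

View pics/c1.png

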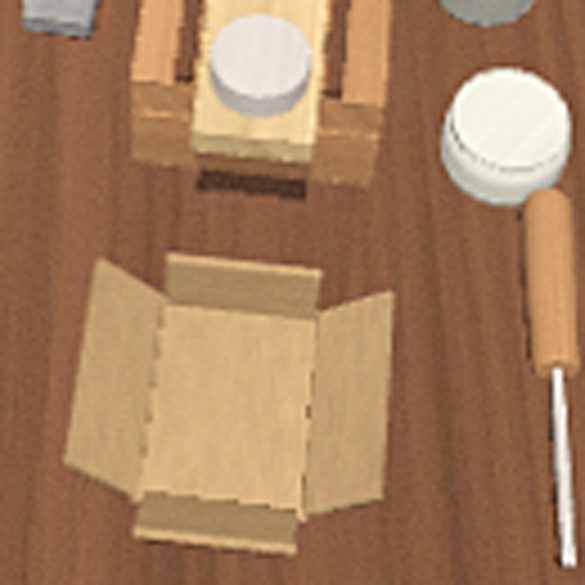

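View pics/c2.png

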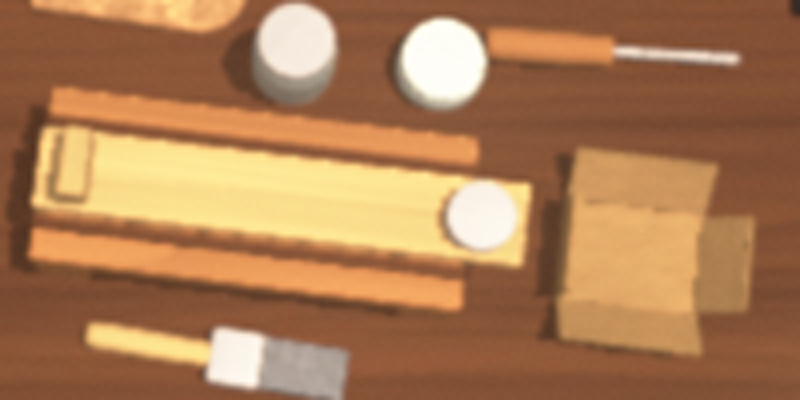

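```bash
cat > m.py <<'E'
from h import *
def c2(n,x,y): # crop px -> image px
    return (190+(x+.5)/4-.5,130+(y+.5)/4-.5) if n=="top" else (215+(x+.5)/4.5-.5,230+(y+.5)/4.5-.5)
def show(n,z,l):
    P=plane(n,[c2(n,*q) for q in l],z)
    for q,p in zip(l,P): print(n,q,z,p.round(1))
    return P
if __name__=="__main__":
    print("beam top end corners");show("top",100,[(531,182),(522,267),(44,127),(33,207)]);show("side",100,[(194,136),(314,150)])
    print("disc");show("top",120,[(482,215)]);show("side",120,[(262,53)])
    print("base");show("top",4,[(570,198),(700,212),(562,302),(692,315)]);show("side",4,[(158,305),(315,318),(142,498),(302,515)])
    print("fixedwall top");show("side",49,[(168,254),(322,268)])
    print("grip top");show("top",140,[(62,125),(95,127),(87,202),(54,199)])
    from h import *
    for n in("side","top"):
        a=np.load(n+"0.npz");C=cloud(n,a['d'])
        print(n)
        for lab,l in dict(near=[(98,262),(68,463),(85,370)],far=[(393,295),(382,495),(386,400)],out=[(137,535),(295,550),(215,540)]).items() if n=="side" else dict(far=[(580,152),(712,166),(645,160)],near=[(562,337),(698,352),(630,343)],out=[(750,220),(745,308),(748,265)]).items():
            for q in l:
                u,v=c2(n,*q);print(lab,q,C[int(round(v)),int(round(u))].round(1))
E
python3 m.py
```

```text
beam top end corners
top (531, 182) 100 [ 549.1 -172.6  100. ]
top (522, 267) 100 [ 486.2 -164.6  100. ]
top (44, 127) 100 [589.7 184.2 100. ]
top (33, 207) 100 [530.2 191.4 100. ]
side (194, 136) 100 [ 484.8 -169.9  100. ]
side (314, 150) 100 [ 542.5 -178.   100. ]
disc
top (482, 215) 120 [ 521.2 -133.5  120. ]
side (262, 53) 120 [ 517.9 -135.1  120. ]
base
top (570, 198) 4 [ 554.1 -217.7    4. ]
top (700, 212) 4 [ 543.1 -319.6    4. ]
top (562, 302) 4 [ 472.2 -209.4    4. ]
top (692, 315) 4 [ 462.  -310.5    4. ]
side (158, 305) 4 [ 467.6 -210.5    4. ]
side (315, 318) 4 [ 547.3 -218.2    4. ]
side (142, 498) 4 [ 460.  -313.7    4. ]
side (302, 515) 4 [ 536.2 -322.7    4. ]
fixedwall top
side (168, 254) 49 [ 472.5 -206.1   49. ]
side (322, 268) 49 [ 548.  -214.1   49. ]
grip top
top (62, 125) 140 [582.6 167.7 140. ]
top (95, 127) 140 [581.2 144.2 140. ]
top (87, 202) 140 [527.  149.3 140. ]
top (54, 199) 140 [529.2 172.6 140. ]
side
near (98, 262) [ 435.6 -183.6   -0.9]
near (68, 463) [ 426.4 -309.9   39.4]
near (85, 370) [ 433.7 -263.2   37.6]
far (393, 295) [ 583.8 -221.6   35.4]
far (382, 495) [ 576.5 -312.6    0.6]
far (386, 400) [ 575.9 -275.9   33.1]
out (137, 535) [ 458.  -345.2   40.3]
out (295, 550) [ 529.3 -353.3   38.1]
out (215, 540) [ 492.7 -348.4   37.1]
top
far (580, 152) [ 583.5 -222.2   34.1]
far (712, 166) [ 573.4 -322.9   38.8]
far (645, 160) [ 576.7 -270.8   37.6]
near (562, 337) [ 441.3 -203.1   35.6]
near (698, 352) [ 429.4 -307.2   31.9]
near (630, 343) [ 438.2 -254.7   35.9]
out (750, 220) [ 529.4 -348.2   41.7]
out (745, 308) [ 466.6 -353.1    1.7]
out (748, 265) [ 502.4 -359.9   -7. ]
```

```bash
cat > st.py <<'E'
from h import *
th=np.deg2rad(-96.3);U=np.array([np.cos(th),np.sin(th)]);W=np.array([-U[1],U[0]]);E0=np.array([499.5,-318.5])
def ST(p): d=np.asarray(p)[...,:2]-E0;return np.stack([d@U,d@W],-1)
def state():
    o=robot.get_obs();p=o['eef_pos'];r=o['eef_rot']
    from scipy.spatial.transform import Rotation as Rn
    R=Rn.from_euler('xyz',r).as_matrix()
    zz=np.rad2deg(np.arctan2(R[1,2],R[0,2]))
    f=o['contact_force'];print("clk %.2f s %.1f t %.1f z %.1f | jaw ang %.1f tooly_z %.4f Rz2 %.3f| F s %.1f t %.1f z %.1f |w %.2f"%(o['clock'],*ST(p),p[2],zz,R[2,1],R[2,2],f[:2]@U,f[:2]@W,f[2],o['gripper_width']))
if __name__=="__main__": state()
E
python3 - <<'E'
from st import *;from m import c2
state()
for nm,z,l in [("tin",36,[(443,63)]),("awl",12,[(490,45),(613,45),(490,62),(613,64),(740,60)]),("lips far",36,[(580,150),(716,164)]),("near",36,[(560,338),(700,354)]),("out",38,[(754,218),(748,311)]),("beam end",100,[(526,225)])]:
    print(nm,ST(plane("top",[c2("top",*q) for q in l],z)).round(1).tolist())
for nm,z,l in [("tin",36,[(507,120)]),("awl",12,[(525,200),(530,360),(570,200)]),("lips far",36,[(393,293),(382,498)]),("near",36,[(98,260),(66,463)]),("out",38,[(137,537),(297,553)]),("beam end",100,[(254,143)])]:
    print(nm,ST(plane("side",[c2("side",*q) for q in l],z)).round(1).tolist())
E
python3 -m pendant '[[0,9.85,0,0,0,0,0],[0,9.85,0,0,0,0,0],[0,0,0,-0.06,0.02,-0.06,0],[0,0,0,-0.06,0.02,-0.06,0],[0,0,0,-0.06,0.02,-0.06,0]]' 10; python3 st.py
```

```text
clk 0.10 s 373.2 t -304.1 z 237.5 | jaw ang -76.6 tooly_z -1.0000 Rz2 -0.002| F s -0.6 t 0.1 z -0.0 |w 0.99
tin [[-217.9, 131.5]]
awl [[-180.5, 156.3], [-83.9, 167.3], [-179.2, 142.7], [-82.7, 152.0], [17.0, 166.5]]
lips far [[-106.6, 75.2], [-1.3, 75.9]]
near [[-109.5, -71.1], [-2.6, -71.6]]
out [[30.4, 36.8], [31.0, -35.2]]
beam end [[-151.3, 1.1]]
tin [[-213.8, 129.5]]
awl [[-180.5, 142.4], [-88.0, 144.6], [-182.8, 166.3]]
lips far [[-105.9, 73.0], [1.2, 72.2]]
near [[-108.7, -74.2], [-0.7, -75.3]]
out [[32.2, -38.1], [32.2, 34.8]]
beam end [[-145.2, -1.8]]
clock: 0.72
eef_pos: [300.9, -542.4, 191.8]
eef_rot: [-1.573, -0.001, 3.011]
contact_force: [0.3, -0.4, 0.5]
gripper_width: 0.458
clk 0.72 s 244.3 t -172.8 z 191.8 | jaw ang -97.5 tooly_z -1.0000 Rz2 -0.002| F s 0.4 t 0.4 z 0.5 |w 0.46
```

```bash
python3 -m pendant '[[0,0,0,-0.045,0.02,-0.04,0],[0,0,0,-0.045,0.02,-0.04,0],[0,0,0,-0.045,0.02,-0.04,0],[0,0,0,-0.03,0.01,-0.03,0],[0,-1.2,0,-0.008,0,-0.01,0]]'; python3 st.py
```

```text
clock: 1.35
eef_pos: [492.3, -401.3, 118.8]
eef_rot: [-1.577, -0.006, 3.037]
contact_force: [0.2, -0.5, -0.4]
gripper_width: 0.012
clk 1.35 s 83.1 t 2.0 z 118.8 | jaw ang -96.0 tooly_z -1.0000 Rz2 -0.006| F s 0.4 t 0.2 z -0.4 |w 0.01
```

```bash
python3 -m pendant '[[0,0,0,0,0.035,-0.003,0],[0,0,0,0,0.03,-0.003,0],[0,0,0,0,0.025,-0.003,0],[0,0,0,0,0.01,0,0],[0,0,0,0,0,0,0]]'; python3 st.py
```

```text
clock: 1.98
eef_pos: [492.4, -394.0, 18.2]
eef_rot: [-1.574, -0.005, 3.04]
contact_force: [0.0, 0.7, 0.6]
gripper_width: 0.002
clk 1.98 s 75.8 t 1.2 z 18.2 | jaw ang -95.8 tooly_z -1.0000 Rz2 -0.003| F s -0.7 t -0.0 z 0.6 |w 0.00
```

```bash
python3 -m pendant '[[0,0,0,0,0,-0.015,0],[0,0,0,0,-0.002,-0.012,0],[0,0,0,0,-0.002,-0.01,0],[0,0,0,0,-0.002,-0.008,0],[0,0,0,0,0,-0.005,0]]'; python3 st.py
```

```text
clock: 2.6
eef_pos: [500.7, -345.0, 30.5]
eef_rot: [-1.567, 0.004, 3.04]
contact_force: [-0.9, -1.6, 0.3]
gripper_width: 0.005
clk 2.60 s 26.2 t 4.1 z 30.5 | jaw ang -95.8 tooly_z -1.0000 Rz2 0.004| F s 1.7 t -0.7 z 0.3 |w 0.01
```

```bash
python3 - <<'E'
from st import *
p,d=snap("side","1");crop(p,215,345,230,360,4.5,"pics/c3.png")
E
```

```text
(no output)
```

View pics/c3.png

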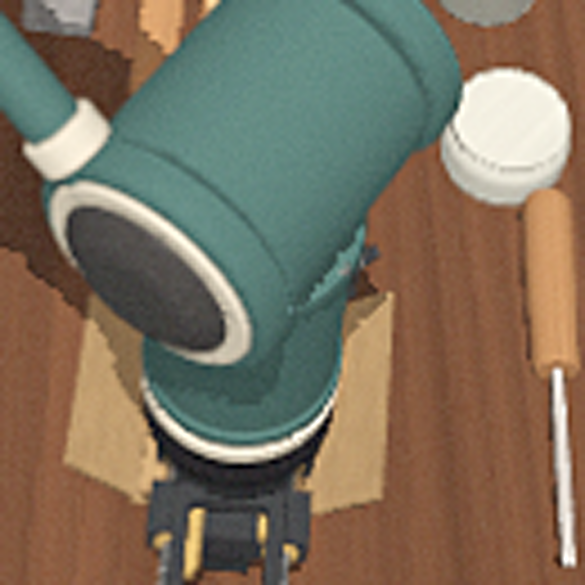

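The view (gripper at about (268,350)) hides the outer side, but 1.7 N of push shows that it is in contact. Pushing on to flush.

```bash
python3 -m pendant '[[0,0,0,0,0,-0.004,0],[0,0,0,0,0,-0.004,0],[0,0,0,0,0,-0.003,0],[0,0,0,0,0,-0.002,0],[0,0,0,0,0,-0.001,0]]'; python3 st.py
```

```text
clock: 3.28
eef_pos: [502.1, -331.6, 29.9]
eef_rot: [-1.564, 0.004, 3.041]
contact_force: [-1.7, -5.5, 0.4]
gripper_width: 0.004
clk 3.27 s 12.8 t 4.0 z 29.9 | jaw ang -95.8 tooly_z -1.0000 Rz2 0.007| F s 5.6 t -1.1 z 0.4 |w 0.00
```

```bash
python3 -m pendant '[[0,0,0,0,0,0.015,0],[0,0,0,0,-0.005,0.03,0],[0,0,0,0.03,-0.03,0.03,0],[0,0,0,0.04,-0.02,0,0],[0,0,0,0.04,-0.01,0,0]]'; python3 st.py;  python3 - <<'E'
from st import *
p,d=snap("side","2");crop(p,215,345,230,360,4.5,"pics/c4.png")
E
```

```text
clock: 3.9
eef_pos: [382.5, -397.7, 93.9]
eef_rot: [-1.569, -0.0, 3.043]
contact_force: [-0.2, 0.3, 0.3]
gripper_width: 0.005
clk 3.90 s 91.6 t -107.6 z 93.9 | jaw ang -95.6 tooly_z -1.0000 Rz2 0.002| F s -0.3 t -0.2 z 0.3 |w 0.01
```

View pics/c4.png

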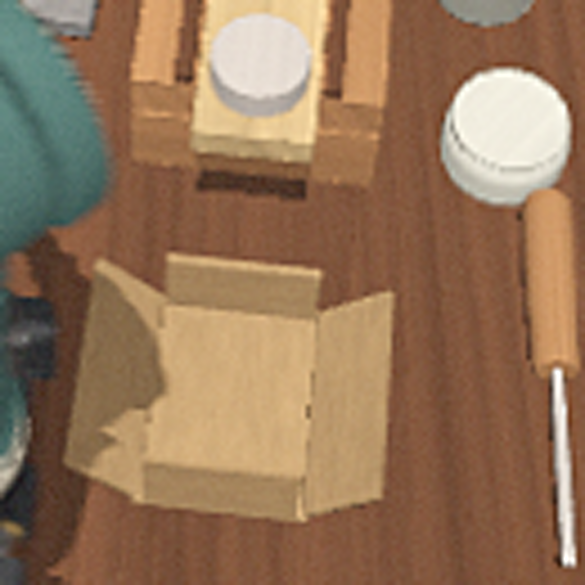

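Outer side is upright: its wall now shows as a band at crop (225,485), like the fixed wall. Near side next.

```bash
python3 -m pendant '[[0,0.7,0,0,0,-0.05,0],[0,0,0,0,0.0,-0.045,0],[0,0,0,0,0.025,-0.028,0],[0,0,0,0,0.03,0,0],[0,0,0,0,0.018,0,0]]'; python3 st.py
```

```text
clock: 4.58
eef_pos: [391.4, -274.4, 21.3]
eef_rot: [-1.569, 0.0, 3.023]
contact_force: [-0.0, -0.2, 0.3]
gripper_width: 0.009
clk 4.58 s -32.0 t -112.3 z 21.3 | jaw ang -96.8 tooly_z -1.0000 Rz2 0.002| F s 0.2 t -0.0 z 0.3 |w 0.01
```

```bash
python3 -m pendant '[[0,0,0,-0.016,0,0,0],[0,0,0,-0.014,-0.003,0,0],[0,0,0,-0.012,-0.003,0,0],[0,0,0,-0.008,-0.001,0,0],[0,0,0,-0.003,0,0,0]]'; python3 st.py
```

```text
clock: 5.2
eef_pos: [447.9, -281.6, 29.4]
eef_rot: [-1.571, -0.001, 3.023]
contact_force: [-1.6, 1.1, -0.4]
gripper_width: 0.005
clk 5.20 s -31.0 t -55.3 z 29.4 | jaw ang -96.8 tooly_z -1.0000 Rz2 0.000| F s -0.9 t -1.7 z -0.4 |w 0.00
```

```bash
python3 -m pendant '[[0,0,0,-0.003,0,0,0],[0,0,0,-0.003,0,0,0],[0,0,0,-0.002,0,0,0],[0,0,0,-0.002,0,0,0],[0,0,0,-0.001,0,0,0]]'; python3 st.py
```

```text
clock: 5.82
eef_pos: [450.3, -281.8, 29.0]
eef_rot: [-1.573, -0.019, 3.025]
contact_force: [-3.5, 1.2, 3.0]
gripper_width: 0.009
clk 5.83 s -31.1 t -52.9 z 29.0 | jaw ang -96.7 tooly_z -0.9998 Rz2 -0.002| F s -0.8 t -3.6 z 3.0 |w 0.01
```

```bash
python3 -m pendant '[[0,0,0,-0.003,0,0,0],[0,0,0,-0.003,0,0,0],[0,0,0,-0.003,0,0,0],[0,0,0,-0.003,0,0,0],[0,0,0,-0.003,0,0,0]]'; python3 st.py
```

```text
clock: 6.45
eef_pos: [450.3, -281.6, 28.0]
eef_rot: [-1.576, -0.05, 3.027]
contact_force: [-12.2, 0.0, 9.7]
gripper_width: 0.004
clk 6.45 s -31.3 t -53.0 z 28.0 | jaw ang -96.6 tooly_z -0.9987 Rz2 -0.005| F s 1.3 t -12.2 z 9.7 |w 0.00
```

```bash
python3 -m pendant '[[0,0,0,0.02,0,0,0],[0,0,0,0.02,-0.02,0,0],[0,0,0,0,-0.04,0,0],[0,0,0,0,-0.03,0,0],[0,0,0,-0.03,0,0,0]]'; python3 st.py; python3 - <<'E'
from plant import robot; 
from scipy.spatial.transform import Rotation as R
import numpy as np
A=R.from_euler('xyz',robot.get_obs()['eef_rot']);T=R.from_euler('xyz',[-np.pi/2,0,np.deg2rad(173.7)])
print(np.rad2deg((A.inv()*T).as_rotvec()))
E
```

```text
clock: 7.08
eef_pos: [445.2, -282.2, 121.3]
eef_rot: [-1.575, -0.044, 3.025]
contact_force: [0.4, -0.5, -0.1]
gripper_width: 0.004
clk 7.08 s -30.1 t -58.0 z 121.3 | jaw ang -96.7 tooly_z -0.9990 Rz2 -0.004| F s 0.5 t 0.5 z -0.1 |w 0.00
[ 0.23847713 -0.40624799  2.52957257]
```

```bash
python3 -m pendant '[[0.2,-0.4,2.5,-0.03,0,0,0],[0,0,0,-0.05,0,0,0],[0,0,0,-0.05,0,0,0],[0,0,0,-0.04,0,0,0],[0,0,0,-0.005,0,0,0]]'; python3 st.py; python3 - <<'E'
from st import *
p,d=snap("side","3");crop(p,215,345,230,360,4.5,"pics/c5.png")
E
```

```text
clock: 7.7
eef_pos: [629.7, -303.6, 123.1]
eef_rot: [-1.568, 0.014, 3.031]
contact_force: [-0.1, 0.3, 1.1]
gripper_width: 0.006
clk 7.70 s -29.1 t 127.8 z 123.1 | jaw ang -96.4 tooly_z -0.9999 Rz2 0.003| F s -0.3 t -0.2 z 1.1 |w 0.01
```

View pics/c5.png

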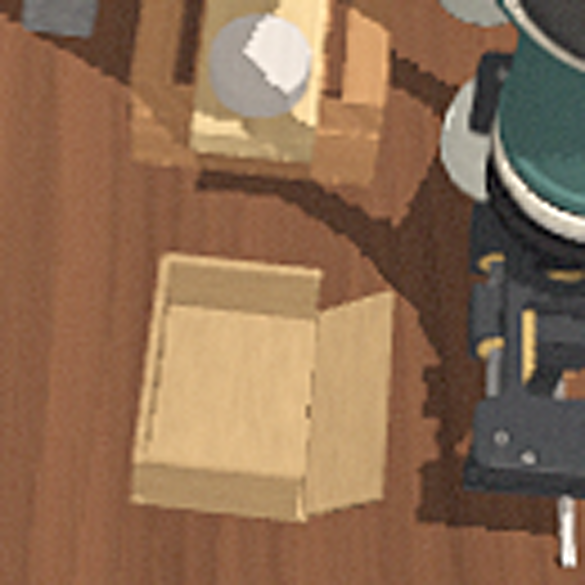

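Near side is upright (vertical band at crop (150,380)). Far side next.

```bash
python3 -m pendant '[[0,0,-0.8,0.015,0.02,0,0],[0,0,0,0.005,0.035,0,0],[0,0,0,0,0.03,0,0],[0,0,0,0,0.015,0,0],[0,0,0,0,0,0,0]]'; python3 st.py
```

```text
clock: 8.38
eef_pos: [597.7, -299.5, 15.5]
eef_rot: [-1.571, -0.011, 3.028]
contact_force: [-0.0, 0.3, 0.8]
gripper_width: 0.002
clk 8.38 s -29.7 t 95.5 z 15.5 | jaw ang -96.5 tooly_z -0.9999 Rz2 0.000| F s -0.3 t -0.0 z 0.8 |w 0.00
```

```bash
python3 -m pendant '[[0,0,0.6,0.01,0,0,0],[0,0,0,0.012,-0.003,0,0],[0,0,0,0.01,-0.003,0,0],[0,0,0,0.007,-0.003,0,0],[0,0,0,0.002,0,0,0]]'; python3 st.py
```

```text
clock: 9.0
eef_pos: [557.4, -296.2, 30.6]
eef_rot: [-1.567, 0.009, 3.028]
contact_force: [1.8, 1.3, 0.4]
gripper_width: 0.006
clk 9.00 s -28.5 t 55.1 z 30.6 | jaw ang -96.5 tooly_z -1.0000 Rz2 0.003| F s -1.5 t 1.6 z 0.4 |w 0.01
```

```bash
python3 -m pendant '[[0,0,0,0.003,0,0,0],[0,0,0,0.003,0,0,0],[0,0,0,0.003,0,0,0],[0,0,0,0.003,0,0,0],[0,0,0,0.002,0,0,0]]'; python3 st.py
```

```text
clock: 9.62
eef_pos: [552.7, -295.7, 31.0]
eef_rot: [-1.565, 0.03, 3.025]
contact_force: [5.7, 0.3, -2.1]
gripper_width: 0.001
clk 9.62 s -28.5 t 50.3 z 31.0 | jaw ang -96.7 tooly_z -0.9995 Rz2 0.005| F s -0.9 t 5.6 z -2.1 |w 0.00
```

```bash
python3 -m pendant '[[0,0,-1.7,-0.02,0,0,0],[0,0,0,-0.02,-0.03,0,20],[0,0,0,0,-0.06,0,50],[0,0,0,0,-0.06,0,70],[0,0,0,0,-0.05,-0.04,70]]'; python3 st.py; python3 - <<'E'
from st import *
p,d=snap("side","4");crop(p,215,345,230,360,4.5,"pics/c6.png")
p,d=snap("top","4");crop(p,190,390,130,230,4,"pics/c7.png")
E
```

```text
clock: 10.25
eef_pos: [593.3, -260.3, 225.2]
eef_rot: [-1.571, -0.021, 3.023]
contact_force: [0.7, 0.3, 0.2]
gripper_width: 0.439
clk 10.25 s -68.1 t 86.8 z 225.2 | jaw ang -96.8 tooly_z -0.9998 Rz2 0.000| F s -0.4 t 0.6 z 0.2 |w 0.44
```

View pics/side4.png

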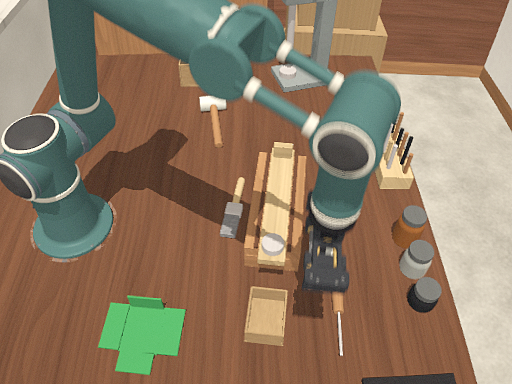

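View pics/c6.png

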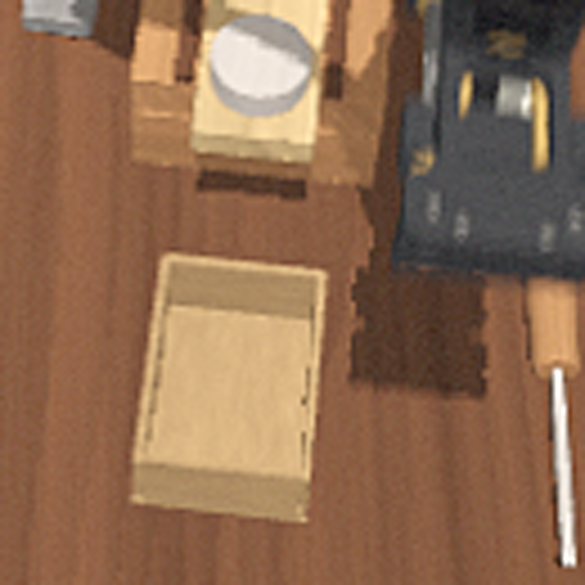

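View pics/c7.png

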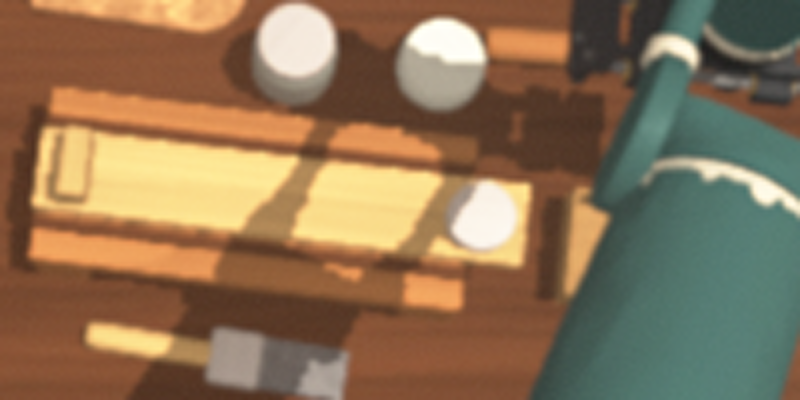

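All three sides now stand upright (closed box at crop (230,390)). The beam is unmoved, with its end at (255,150). Next I'll measure the grip and the wall plane.

```bash
python3 - <<'E'
from st import *
a=np.load("side4.npz")['p']; crop(a,230,330,130,280,4,"pics/c8.png")
E
```

```text
(no output)
```

View pics/c8.png

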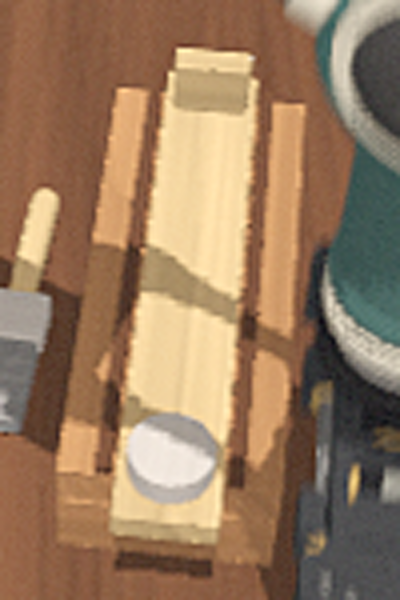

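```bash
python3 - <<'E'
from st import *; from m import c2
c=lambda x,y:(230+(x+.5)/4-.5,130+(y+.5)/4-.5)
f=lambda n,l,z,g: print(ST(plane(n,[g(*q) for q in l],z)).round(1).tolist(), ST(plane(n,[g(*q) for q in l],z)).mean(0).round(1))
print("grip side");f("side",[(177,48),(253,53),(252,73),(174,69)],140,c)
print("grip top");f("top",[(62,125),(95,127),(87,202),(54,199)],140,lambda x,y:c2("top",x,y))
print("beam end top edge side");f("side",[(111,523),(220,532)],100,c)
print("wall outer top/bottom edge side");f("side",[(133,462),(309,480)],49,lambda x,y:c2("side",x,y));f("side",[(130,502),(306,521)],2,lambda x,y:c2("side",x,y))
E
```

```text
grip side
[[-485.5, -23.0], [-486.7, 26.8], [-467.4, 27.0], [-465.2, -23.4]] [-476.2    1.9]
grip top
[[-492.3, 29.3], [-468.8, 30.5], [-468.0, -24.0], [-491.4, -24.4]] [-480.1    2.8]
beam end top edge side
[[-144.6, -31.5], [-145.3, 27.8]] [-144.9   -1.9]
wall outer top/bottom edge side
[[0.9, -43.6], [1.2, 37.5]] [ 1.1 -3. ]
[[1.4, -45.3], [2.2, 39.1]] [ 1.8 -3.1]
```

```bash
python3 -m pendant '[[0,0,1.2,0.017,0,-0.06,70],[0,0,0,0.017,0,-0.06,70],[0,0,0,0.017,0,-0.06,70],[0,0,0,0.017,0,-0.06,70],[0,0,0,0.017,0,-0.06,70]]'; python3 st.py
```

```text
clock: 10.98
eef_pos: [544.2, 48.7, 224.4]
eef_rot: [-1.566, 0.004, 3.022]
contact_force: [0.2, -0.0, -0.4]
gripper_width: 0.699
clk 10.97 s -369.9 t 4.2 z 224.4 | jaw ang -96.8 tooly_z -1.0000 Rz2 0.005| F s -0.0 t 0.2 z -0.4 |w 0.70
```

```bash
python3 -m pendant '[[0,0,0,0.001,0,-0.05,70],[0,0,0,0,0,-0.04,70],[0,0,0,0,0,-0.012,70],[0,0,0,0,0.03,-0.002,70],[0,0,0,0,0.02,0,70]]'; python3 st.py
```

```text
clock: 11.6
eef_pos: [552.3, 155.8, 168.5]
eef_rot: [-1.561, -0.001, 3.03]
contact_force: [-0.1, -0.3, -1.6]
gripper_width: 0.701
clk 11.60 s -477.3 t 0.4 z 168.5 | jaw ang -96.4 tooly_z -0.9999 Rz2 0.010| F s 0.3 t -0.1 z -1.6 |w 0.70
```

```bash
python3 -m pendant '[[-0.5,0.4,0,-0.002,0.02,0,70],[0,0,0,0,0.018,0,70],[0,0,0,0,0.012,0,70],[0,0,0,0,0.006,0,70],[0,0,0,0,0,0,70]]'; python3 st.py; python3 - <<'E'
from st import *
p,d=snap("side","5");crop(p,230,330,130,280,4,"pics/c9.png")
E
```

```text
clock: 12.22
eef_pos: [551.8, 150.9, 106.0]
eef_rot: [-1.564, -0.008, 3.021]
contact_force: [0.2, -0.0, 0.1]
gripper_width: 0.7
clk 12.22 s -472.3 t 0.5 z 106.0 | jaw ang -96.9 tooly_z -1.0000 Rz2 0.006| F s 0.0 t 0.2 z 0.1 |w 0.70
```

View pics/c9.png

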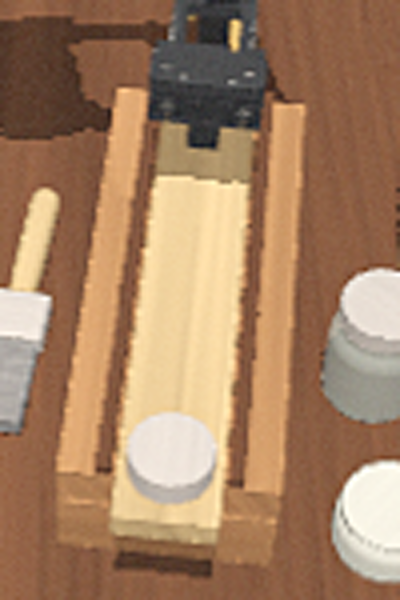

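The finger at crop (205,130) straddles the grip's front face and is centred across it. Closing.

```bash
python3 -m pendant '[[-0.3,0,0,-0.001,0,-0.005,50],[0,0,0,0,-0.001,0,30],[0,0,0,0,0,0,5],[0,0,0,0,0,0,5],[0,0,0,0,0,0,5]]' 25; python3 st.py
```

```text
clock: 12.9
eef_pos: [555.7, 157.6, 110.1]
eef_rot: [-1.573, -0.002, 3.021]
contact_force: [0.2, 1.6, -0.7]
gripper_width: 0.219
clk 12.90 s -479.4 t 3.6 z 110.1 | jaw ang -96.9 tooly_z -1.0000 Rz2 -0.002| F s -1.6 t 0.0 z -0.7 |w 0.22
```

```bash
python3 -m pendant '[[0,0,0,0,0,0.008,5],[0,0,0,0,0,0.012,5],[0,0,0,0,0,0.012,5],[0,0,0,0,0,0.008,5],[0,0,0,0,0,0.004,5]]'; python3 st.py
```

```text
clock: 13.52
eef_pos: [550.2, 111.7, 110.2]
eef_rot: [-1.575, -0.002, 3.021]
contact_force: [0.6, 3.6, 0.7]
gripper_width: 0.227
clk 13.53 s -433.1 t 3.2 z 110.2 | jaw ang -96.9 tooly_z -1.0000 Rz2 -0.004| F s -3.7 t 0.2 z 0.7 |w 0.23
```

```bash
python3 -m pendant '[[0,0,0,0,0.0005,0.01,5],[0,0,0,0,0.0005,0.012,5],[0,0,0,0,0.0005,0.012,5],[0,0,0,0,0.0005,0.01,5],[0,0,0,0,0.0005,0.006,5]]'; python3 st.py
```

```text
clock: 14.15
eef_pos: [545.9, 60.1, 110.1]
eef_rot: [-1.578, 0.003, 3.02]
contact_force: [0.2, 4.5, 4.1]
gripper_width: 0.225
clk 14.15 s -381.4 t 4.5 z 110.1 | jaw ang -97.0 tooly_z -1.0000 Rz2 -0.007| F s -4.5 t -0.3 z 4.1 |w 0.22
```

```bash
python3 -m pendant '[[0,0,0,0,0.0005,0.008,5],[0,0,0,0,0.0005,0.01,5],[0,0,0,0,0.0005,0.01,5],[0,0,0,0,0.0005,0.006,5],[0,0,0,0,0.0005,0.004,5]]'; python3 st.py; python3 - <<'E'
from st import *
p,d=snap("side","6");crop(p,215,345,170,360,3,"pics/c10.png")
p,d=snap("top","6");crop(p,190,390,130,230,4,"pics/c11.png")
E
```

```text
clock: 14.78
eef_pos: [541.7, 23.1, 110.6]
eef_rot: [-1.584, 0.003, 3.019]
contact_force: [-1.1, 7.4, 6.3]
gripper_width: 0.228
clk 14.78 s -344.2 t 4.5 z 110.6 | jaw ang -97.0 tooly_z -0.9999 Rz2 -0.013| F s -7.2 t -1.9 z 6.3 |w 0.23
```

View pics/c10.png

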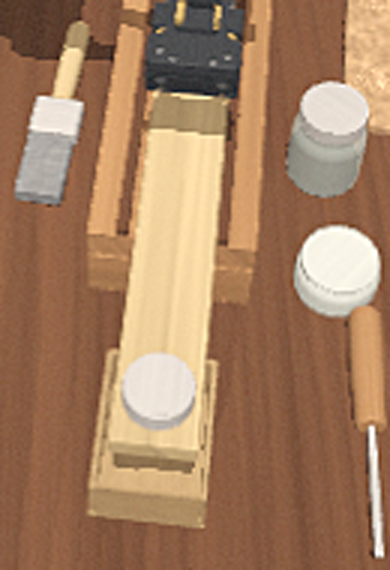

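View pics/c11.png

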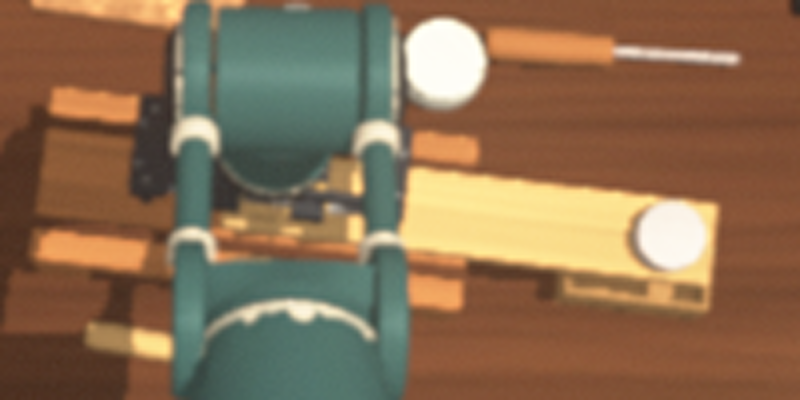

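```bash
python3 - <<'E'
from st import *
a=np.load("side6.npz")['p']; crop(a,235,295,290,350,10,"pics/d1.png")
a=np.load("top6.npz")['p']; crop(a,320,380,170,215,12,"pics/d2.png")
E
```

```text
(no output)
```

View pics/d1.png

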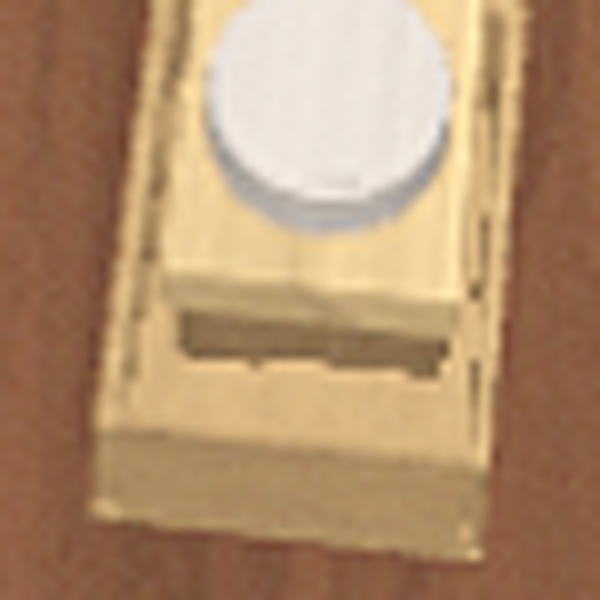

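View pics/d2.png

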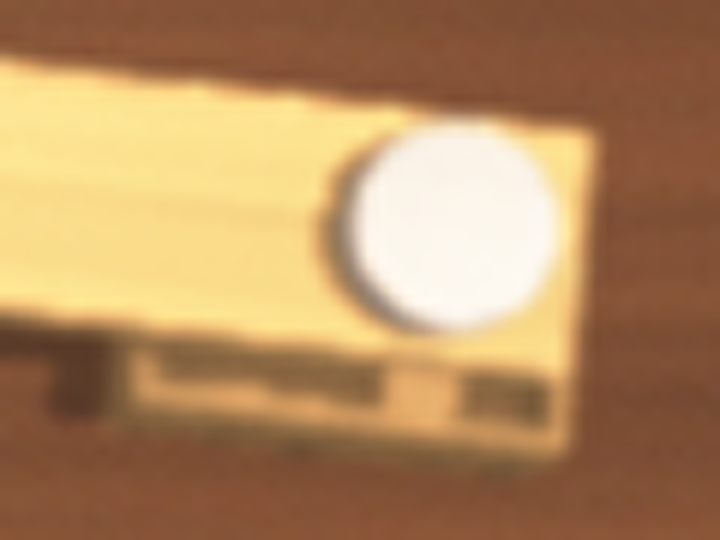

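```bash
cat > me.py <<'E'
from st import *
def run(sb,sw,tb,tw,o1=(235,290,10),o2=(320,170,12)):
    c=lambda o:(lambda q:(o[0]+(q[0]+.5)/o[2]-.5,o[1]+(q[1]+.5)/o[2]-.5))
    for n,b,w,o in(("side",sb,sw,o1),("top",tb,tw,o2)):
        B=ST(plane(n,[c(o)(q) for q in b],100));Wl=ST(plane(n,[c(o)(q) for q in w],49))
        print(n,"beam",B.round(1).tolist(),"wall",Wl.round(1).tolist(),"gap",(B.mean(0)-Wl.mean(0)).round(1))
E
python3 - <<'E'
from me import *
run([(166,272),(462,303)],[(98,430),(485,468)],[(596,128),(577,370)],[(577,372),(565,455)])
E
```

```text
side beam [[-11.6, -30.6], [-11.1, 28.4]] wall [[1.4, -43.1], [1.4, 37.0]] gap [-12.8   1.9]
top beam [[-12.1, 33.5], [-12.3, -26.6]] wall [[-0.5, -19.0], [-1.9, -40.3]] gap [-10.9  33.1]
```

```bash
python3 -m pendant '[[0.4,0,0,0,0.001,0.005,5],[0.3,0,0,0,0.001,0.005,5],[0.2,0,0,0,0.0005,0.003,5],[0,0,0,0,0.0005,0,5],[0,0,0,0,0.0005,0,5]]'; python3 st.py; python3 - <<'E'
from st import *
p,d=snap("side","7");crop(p,235,295,290,350,10,"pics/e1.png")
p,d=snap("top","7");crop(p,320,380,170,215,12,"pics/e2.png")
E
```

```text
clock: 15.5
eef_pos: [540.2, 11.2, 110.0]
eef_rot: [-1.573, 0.004, 3.018]
contact_force: [-1.7, 5.3, 5.9]
gripper_width: 0.224
clk 15.50 s -332.2 t 4.3 z 110.0 | jaw ang -97.1 tooly_z -1.0000 Rz2 -0.002| F s -5.0 t -2.3 z 5.9 |w 0.22
```

View pics/e1.png

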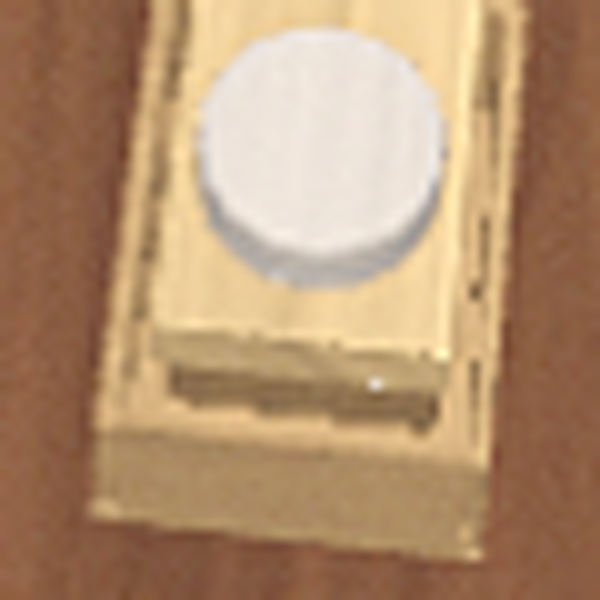

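View pics/e2.png

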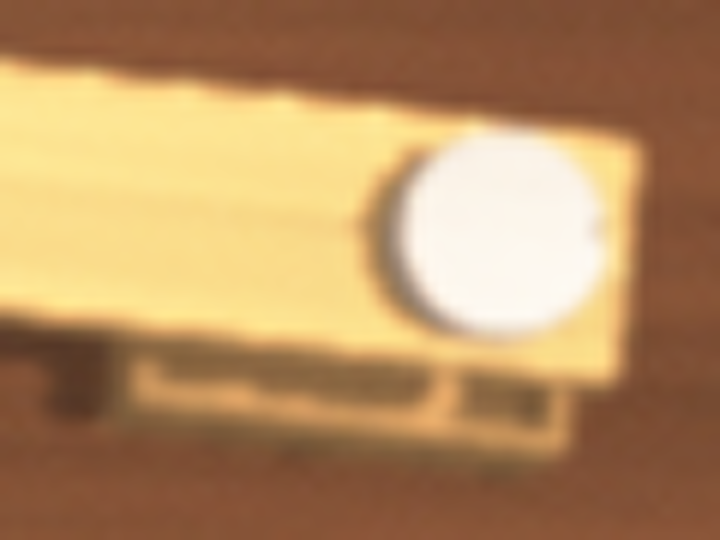

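```bash
python3 - <<'E'
from me import *
run([(156,328),(448,361)],[(98,430),(485,468)],[(643,142),(621,385)],[(577,372),(565,455)])
o=lambda l:[(235+(x+.5)/10-.5,290+(y+.5)/10-.5) for x,y in l]
print("end lower edge at z80", ST(plane("side",o([(156,362),(448,392)]),80)).round(1).tolist())
E
```

```text
side beam [[0.5, -31.3], [1.5, 26.5]] wall [[1.4, -43.1], [1.4, 37.0]] gap [-0.4  0.7]
top beam [[-0.3, 31.3], [-1.3, -29.1]] wall [[-0.5, -19.0], [-1.9, -40.3]] gap [ 0.4 30.8]
end lower edge at z80 [[-1.2, -31.4], [-0.9, 27.4]]
```

```bash
python3 - <<'E'
from st import *
for n in("side","top"):
    a=np.load(n+"7.npz");C=cloud(n,a['d']);b=ST(C);z=C[...,2]
    for lo,hi in((-280,-200),(-200,-130),(-130,-70),(-12,-3)):
        m=(b[...,0]>lo)&(b[...,0]<hi)&(abs(b[...,1])<20)&(z>70)&(z<112)
        print(n,lo,hi,m.sum(),np.median(z[m]).round(1) if m.any() else None)
for l,tt in(("near",-45),("far",39)):
    a=np.load("side7.npz")
E
python3 st.py
python3 -m pendant '[[0,0,0,0,0,0,5],[0,0,0,0,0,0,5],[0,0,0,0,0,0,5],[0,0,0,0,0,0,5],[0,0,0,0,0,0,5]]'; python3 st.py
python3 - <<'E'
from st import *
p,d=snap("side","8")
E
```

```text
side -280 -200 485 98.6
side -200 -130 482 98.6
side -130 -70 467 99.1
side -12 -3 100 99.5
top -280 -200 190 99.4
top -200 -130 316 99.3
top -130 -70 275 99.4
top -12 -3 31 98.1
clk 15.60 s -332.2 t 4.3 z 110.0 | jaw ang -97.1 tooly_z -1.0000 Rz2 -0.002| F s -4.8 t -0.8 z 5.4 |w 0.22
clock: 16.23
eef_pos: [540.2, 11.1, 110.2]
eef_rot: [-1.573, 0.004, 3.017]
contact_force: [-1.1, 4.9, 3.9]
gripper_width: 0.225
clk 16.23 s -332.1 t 4.3 z 110.2 | jaw ang -97.1 tooly_z -1.0000 Rz2 -0.002| F s -4.7 t -1.6 z 3.9 |w 0.23
```

View pics/side8.png

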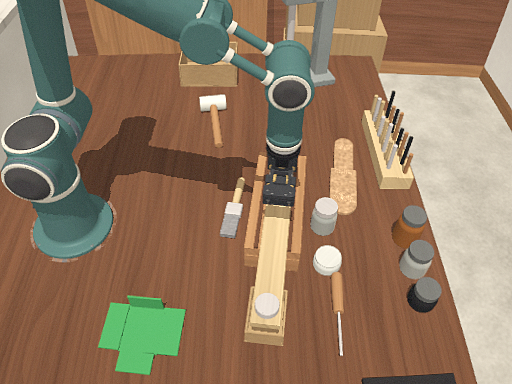

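The beam lies flat, with its top at 98–99.5 mm all along. The end at (265,322) is flush with the outer wall, all the sides are up, and the tin (327,260), jar (325,217), awl and brush are unmoved. Handing in.

```bash
python3 -c "
from plant import robot
print(robot.job_done())"
```

```text
the job is handed in; nothing more can be done
None
```

I raised the three tray sides with the shut fingers: outer, then near, then far. I then gripped the beam's tail grip at 25 N, slid the beam out about 147 mm, and handed in at 16.3 s while still holding it down. No verdict was reported.

My last checks, just before handing in:
- **Tray sides:** a picture with the arm clear showed all three upright. Later views still showed them up, though the beam and arm partly hid the tray. I pushed each side until the force rose to 5–12 N, which I took to be its stop. I did not measure the hinge angles.
- **Beam end:** it was −0.4 mm from the outer wall plane in the side view and +0.4 mm in the top view. The cameras are calibrated to about 2 mm.
- **Flatness:** the beam's top read 98–99.5 mm along the visible length, against 100 nominal.
- **Straightness:** I estimated about 0.8 degrees off the assumed stand axis.
- **Hold:** the wrist sensor showed the tool pressing down with about 4 N, settling from about 6 N. Sideways it still read about 5 N.
- **Bystanders:** the tin, jar, mallet, sole, brush, awl and the green look-alike showed no visible movement.

No check failed. The two cameras' absolute positions differed by 2–6 mm, so I judged flushness by comparing the beam and wall within each view.

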